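# Back off the lamp's lens ring by counting turns

### The arm

A 6-joint arm with a two-finger parallel gripper is mounted at the origin on a cart in front of the work surface, level with it; the furniture and walls round the work are solid. World frame = base frame: x ahead of the robot, y to its left, z up, the work surface at z = 0. Lengths are in m, angles in rad, forces in N, time in s.
With the tool pointing down it reaches from about 0.35 to 0.975 m from the base axis. Payload 7.1 kg.
Tool frame: the origin (TCP) lies midway between the tips of the shut fingers; the grasp point (between the pads) lies behind it (robot.hold_point_z is the z of the grasp point in the tool frame, in m); z points along the fingers, y is the line along which they close (so a half turn about z gives the same grasp; the last joint's range is limited). The gripper opens to 88 mm and grips with 3 to 60 N. Pads are 20 mm wide; open, the fingers measure 115 mm over their backs; the gripper's body (75 mm by 178 mm) begins 61 mm behind the grasp point.
Start: joints at [1.27, 0.423, 1.63, -0, 1.089, -0.019], TCP at [0.174, 0.6, 0.223] pointing down, gripper open.
Joint ranges: [-3, 3], [-0.9, 2.11], [0.09, 2.58], [-1.31, 4.45], [0.11, 2.69], [-2.54, 2.54]. Speed limits (rad/s): [2.39, 2.39, 3.01, 3.14, 3.14, 3.14].

### API

Orientations are given as a unit quaternion [w, x, y, z].
In Python, from station import robot, planner, cams, order gives the robot as it stands. Calls block until the motion is done:
- robot.move_to(position, orientation): joint-space move of the TCP to a pose.
- robot.move_linear(position, orientation=None, max_speed=0.15, max_force=None): straight line of the TCP; orientation=None keeps the orientation; max_speed is the mean speed in m/s. With max_force (N) it stops when the force on the tool has changed by that much, and returns True; else False.
- robot.move_joints(angles): joint-space move.
- robot.let_go() and robot.close(f_grip=None): open the fingers fully, or close them until they stop; f_grip is the grip in N (None keeps the last).
- robot.wait(seconds).
- planner.inverse_kinematics(position, orientation): joint angles nearest the present ones, or None.
- cams.camera(name): name is "scene" or "top"; returns a dict with "color" (384x512x3 uint8, red, green, blue), "K" (3x3 intrinsics, pixels), "k1" (the pictures are not rectified: a ray, as slopes to the right and down, at radius r is drawn at 1 + k1 r^2 times it, then the intrinsics apply), "R" (3x3) and "t" (3): a world point X has camera coordinates R X + t. Camera axes: x right, y down, z forward; pixel columns grow to the right and rows downward; lengths in m; the calibration is good to about 2 mm. A picture is of the moment at which its call begins. There is no depth.
A pose or a line that the arm cannot do raises robot.IKError and nothing moves.
- order.hand_in(): hands the job in; it is judged then, once.
Readings, each from a call of its own:
- robot.read_time(): time.
- robot.read_joints(): joint angles.
- robot.read_joint_vel(): joint speeds.
- robot.read_joint_efforts(): joint torques, N m.
- robot.read_position(): TCP position.
- robot.read_tcp_rot(): TCP orientation.
- robot.read_force(): force on the tool from outside, world axes, zero at the start.
- robot.read_wrist_torque(): the same for the moment, N m.
- robot.read_opening(): finger opening in m.
- robot.read_gripper_force(): force on a finger pad.
Only numpy, scipy, OpenCV 4.12 (cv2) and the standard library are available. Lean on these libraries where they do the work, as an engineer would, in place of code of your own. Each camera call takes 0.05 s, during which the arm holds its last target. There are 200 camera calls.

### The job

The glass of the round lamp on the bench is to be made loose, but must not come off: with the fingertips against the outside of the knurled steel ring, roll the ring counter-clockwise (seen from above), past the first time its red mark meets the red pointer on the base, and stop where the mark lines up with the pointer for the second time; do not run on past that. Then take the hand clear. Only push the rim: grip and lift nothing, do not touch the glass, and leave the loose things round about where they are.

Things in the scene. Friction and masses are not known exactly. Their poses are not given: they have to be found in the camera images.
- ring_centre (a point): point on the upright axis of the knurled retaining ring, 54 mm above the bench. Ring: dark steel, 108 mm outside over 36 small upright ribs, 76 mm inside, 24 mm high, too wide to grip. Tight, it spans 42 to 66 mm above the bench; it climbs 4 mm with each turn of loosening (50 to 74 mm after two turns)
- lamp: grey lamp bolted to the bench: 136x136x12 mm base plate, round body 94 mm across below the ring. Pointer, bolt heads and brass cable gland all stay below 36 mm, so fingertips 45 to 50 mm up can pass all round the ring. Origin on the ring's axis at bench height; x from pointer to gland, z up. A white work light hangs over the bench behind (beyond x = 0.62, 0.53 m up): keep the wrist low there
- pointer (a point): top of the red pointer, a 14x14x20 mm block that stands on the base plate just outside the ring (60.5 mm from the ring's axis, on the lamp's -x side); this point is 32 mm above the bench
- ring_mark (a point): red mark on the ring: a 13x12 mm stripe on its top face that runs down the outside of the rim; this point is on the top face 50.5 mm from the ring's axis. It goes round with the ring and is in line when it lies in the same direction from the ring's axis as the pointer
- lock_ring (a joint): turn of the ring, rad: 0 fully tight (marks in line), grows counter-clockwise from above (loosening); starts at 0.6 to 2.6, marks meet at 6.28 and again at 12.57, end stop 18.85. Stays where it is left; turns at about 0.06 N m (1 to 2 N at the rim). Shut fingers pressed on the rim with 5 to 10 N and moved along it carry the rim along with little slip
- lens: domed clear glass lens inside the ring, 72 mm across, fixed in the lamp; origin on the ring's axis 49 mm above the bench, at the underside of the glass; not to be touched
- hex_bolt: bystander, loose: hexagon bolt standing on its head, 19x22x42 mm; origin at the centre of its underside
- terminal_block: bystander, loose: stack of grey-ended terminal blocks, 31x48x40 mm; origin at the centre of its underside
- tape_measure: bystander, loose: black tape measure with a yellow disc, 60x84x37 mm; origin at the centre of its underside
- screwdriver_black: bystander, loose: red and black screwdriver lying flat, 24x160x24 mm, long axis along its own y; origin at the centre of its underside
- contactor_0: bystander, loose: black contactor, 50x45x57 mm; origin at the centre of its underside
- tape_blue: bystander, loose: roll of blue tape lying flat, 62x62x19 mm; origin at the centre of its underside

How it is judged:
On the way:
1. the ring's mark has passed the pointer for the first time (value of joint lock_ring between 6.283 and 11.5 rad), for 0.1 s.
At the end, for the whole second after the job is handed in: the ring rests two full turns from tight, its mark in line with the pointer within 0.3 rad (about 17 degrees, 16 mm at the rim), and every loose thing is within 20 mm of where it stood (value of joint lock_ring between 12.266 and 12.866 rad and velocity of joint lock_ring between -0.05 and 0.05 rad/s and distance of each of hex_bolt, terminal_block, tape_measure, screwdriver_black, contactor_0, tape_blue from where it was at the start of the episode below 0.02 m); the robot touches nothing.
It fails at once if the ring was run on more than about a sixth of a turn past the second meeting of the marks (value of joint lock_ring above 13.666 rad).
It fails at once if the glass lens was touched with more than 1 N (contact force between any of the fingers, the arm and lens above 1 N).
It fails at once if a bystander was lifted or pushed 30 mm or more (distance of any of hex_bolt, terminal_block, tape_measure, screwdriver_black, contactor_0, tape_blue from where it was at the start of the episode above 0.03 m).
It also fails if it takes over 72 s, if anything falls off the work surface, if the arm or the gripper's body presses on something with over 40 N, if the wrist force passes 120 N, or if a joint passes its speed limit or range.

## Working session

There is one attempt and no reset: what is moved stays moved. The work goes in short steps, each a Python script; the robot and the scene stay as the last script left them, time stands still between calls to the robot, and variables do not carry over. Pictures are saved under pics/ and viewed, at most 10 in all, crops included, and the job is handed in when it is done.

```bash
ls; mkdir -p pics
python3 - <<'E'
from station import robot, planner, cams, order
import cv2, numpy as np
for n in ("scene","top"):
    c=cams.camera(n); cv2.imwrite(f"pics/{n}0.png",cv2.resize(c["color"][:,:,::-1],(800,600)))
    print(n,c["K"].tolist(),c["k1"],c["R"].round(4).tolist(),c["t"].round(4).tolist())
print(robot.read_time(),robot.read_tcp_rot(),robot.read_opening(),robot.hold_point_z)
E
```

```text
pics
scene [[428.00543066736446, 0.0, 262.3921824010825], [0.0, 428.00543066736446, 189.01333412509518], [0.0, 0.0, 1.0]] -0.15951963481631723 [[0.6222, -0.7827, 0.0158], [-0.4795, -0.3969, -0.7827], [0.6189, 0.4794, -0.6222]] [-0.3284, 0.3587, 1.1819]
top [[365.1993964802258, 0.0, 259.4966438114188], [0.0, 365.1993964802258, 185.20640731359416], [0.0, 0.0, 1.0]] 0.025139285691775853 [[0.021, -0.9997, -0.0101], [-0.9972, -0.0202, -0.0723], [0.072, 0.0116, -0.9973]] [0.0286, 0.618, 1.2397]
0.1 [-1.13308642e-04  1.40435336e-01  9.90089605e-01 -6.91191163e-04] 0.08768776699900716 -0.0187
```

View pics/scene0.png

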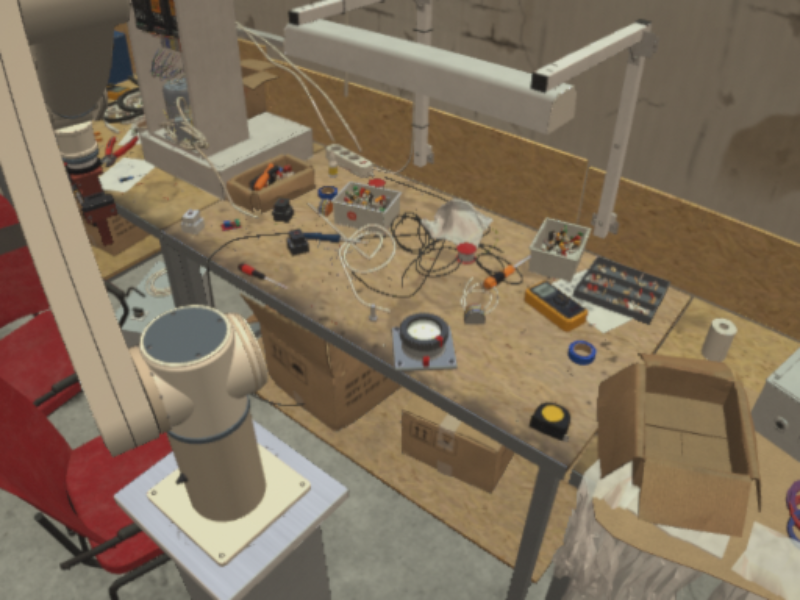

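View pics/top0.png

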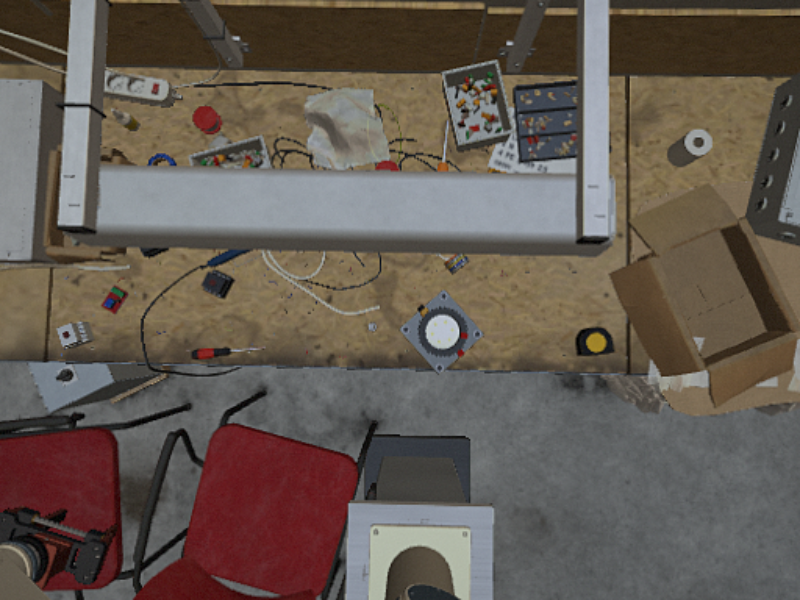

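The scene view shows the lamp at about (425,340), with the pointer at (426,361) and the mark at (439,340). In the top view (800 px wide) the ring is at (443,332), the pointer at (460,352), the gland at (423,310) and the mark at (463,337). The bolt at (372,327) and the terminal block at (457,263) are the nearest bystanders.

```bash
cat > h.py <<'E'
from station import robot, planner, cams, order
import cv2, numpy as np
def ray(c,u,v,z):
    x=np.array([(u-c["K"][0,2])/c["K"][0,0],(v-c["K"][1,2])/c["K"][1,1]]); s=x.copy()
    for _ in range(10): s=x/(1+c["k1"]*(s@s))
    R=np.array(c["R"]);C=-R.T@c["t"];d=R.T@np.array([s[0],s[1],1])
    return (C+d*(z-C[2])/d[2])
def proj(c,X):
    p=np.array(c["R"])@X+c["t"];s=p[:2]/p[2];s=s*(1+c["k1"]*(s@s))
    return c["K"][:2,:2]@s+c["K"][:2,2]
def rect(c,ctr,z,half=0.11,n=440):
    "metric top-down resampling of the picture on the plane z (x up, y left)"
    g=np.linspace(half,-half,n); m=np.array([[proj(c,np.array([ctr[0]+a,ctr[1]+b,z])) for b in g] for a in g],np.float32)
    return cv2.remap(c["color"],m[...,0],m[...,1],cv2.INTER_LINEAR)
def red(img):
    i=img.astype(int); return ((i[...,0]>90)&(i[...,1]<0.45*i[...,0])&(i[...,2]<0.5*i[...,0])).astype(np.uint8)
E
python3 - <<'E'
from h import *
t=cams.camera("top");s=cams.camera("scene")
c0=ray(t,443*.64,332*.64,.066);print("c0",c0)
for n,c,ctr in(("t",t,(443*.64,332*.64)),("s",s,(425*.64,340*.64))):
    k,l,st,ce=cv2.connectedComponentsWithStats(red(c["color"]))
    for a,b in zip(st[1:],ce[1:]):
        if np.hypot(*(b-ctr))<35: print(n,a,b.round(1),[ray(c,*b,z)[:2].round(4).tolist() for z in(.03,.066)])
# dark ring in top
i=t["color"].max(2); m=(i<75).astype(np.uint8)
yy,xx=np.mgrid[:384,:512]; m[np.hypot(xx-283.5,yy-212.5)>26]=0
k,l,st,ce=cv2.connectedComponentsWithStats(m); j=1+st[1:,4].argmax()
p=np.argwhere(l==j)[:,::-1].astype(np.float32); h=cv2.convexHull(p)
e=cv2.fitEllipse(h);print(e,cv2.minEnclosingCircle(p),ray(t,*e[0],.066))
print("bystanders",[ray(t,u*.64,v*.64,.02)[:2].round(3).tolist() for u,v in((372,327),(457,263),(594,341),(225,352),(217,284))])
a=rect(t,c0,.066);b=rect(s,c0,.066)
cv2.imwrite("pics/r1.png",np.hstack([a,b])[:,:,::-1][:, :] if False else cv2.resize(np.hstack([a,b])[:,:,::-1],(800,400)))
E
```

```text
c0 [ 0.52507425 -0.04072222  0.066     ]
t [295 213   4   4  15] [296.4 214.6] [[0.5188, -0.0867], [0.519, -0.0835]]
t [293 224   4   5  14] [294.3 225.8] [[0.4807, -0.08], [0.482, -0.077]]
s [280 215   3   6  10] [281.3 217.1] [[0.5507, -0.0645], [0.5178, -0.0869]]
s [271 228   4   6  17] [272.2 230.4] [[0.4786, -0.0804], [0.4483, -0.1022]]
((282.8153381347656, 212.02980041503906), (30.94659996032715, 31.335285186767578), 177.67636108398438) ((282.875, 211.875), 15.985445022583008) [ 0.52651283 -0.03836415  0.066     ]
bystanders [[0.533, 0.113], [0.678, -0.072], [0.513, -0.374], [0.471, 0.435], [0.621, 0.46]]
```

View pics/r1.png

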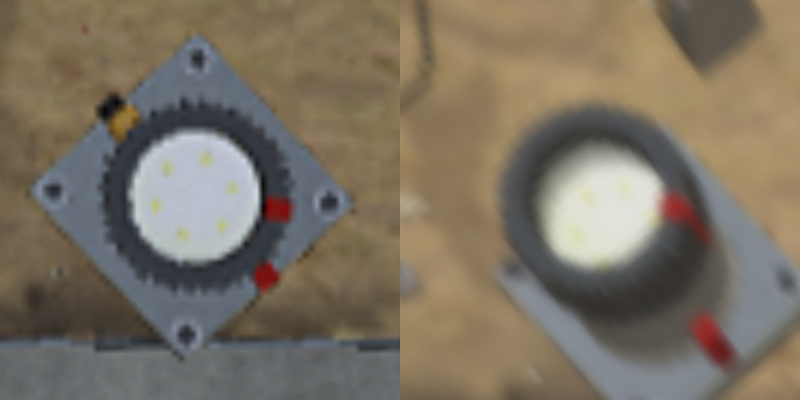

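```bash
cat >> h.py <<'E'
import json
C=np.array([.5265,-.0384]); HX,HY=.010,.0135; Q=[0,0,1,0]; Z=.047; RN=.054
ARC=RN*np.pi/2
def path(s):
    "s: arc length CCW round the ring from the middle of the -x flat -> normal angle, corner offset"
    L=[2*HY,ARC,2*HX,ARC]*2; s=(s+HY)%sum(L); phi=np.pi
    h=np.array([HX,HY])
    for k,l in enumerate(L):
        if s<l: break
        s-=l; phi+=np.pi/2*(k%2)
    n=lambda a:np.array([np.cos(a),np.sin(a)])
    if k%2: a=phi+s/RN; return a,h*np.sign(n(phi+.7))
    t=np.array([-np.sin(phi),np.cos(phi)]); return phi,h*n(phi)*[1,1]+t*(s-l/2)
def pose(s,rho):
    a,o=path(s); n=np.array([np.cos(a),np.sin(a)]); return np.r_[C+rho*n+np.where(np.abs(o)<1e-9,0,o),Z],np.r_[n,0]
def orbit(s,rho,F0,length,target=7.,speed=.06,step=.005):
    log=[]; end=s+length
    while s<end-1e-6:
        s=min(s+step,end); p,n=pose(s,rho); robot.move_linear(p,max_speed=speed)
        F=robot.read_force()-F0; fn=F@n; t=np.array([-n[1],n[0],0])
        rho+=float(np.clip((fn-target)*5e-5,-.0006,.0006)); log.append((s*1e3,fn,F@t,rho*1e3))
    return s,rho,np.array(log)
E
python3 - <<'E'
from h import *
# geometry and reach check
P=np.array([pose(s,.054)[0] for s in np.arange(0,.44,.01)])
print("maxstep",np.abs(np.diff(P,axis=0)).max(), [planner.inverse_kinematics(p,Q) is not None for p in P].count(False))
q=[planner.inverse_kinematics(p,Q) for p in P];print(np.min(q,0).round(2),np.max(q,0).round(2))
robot.close(10); 
p,n=pose(0,.054+.02)
robot.move_to(p+[0,0,.15],Q); robot.move_linear(p,max_speed=.12)
robot.wait(.2); F0=robot.read_force(); print("F0",F0,robot.read_opening(),robot.read_position())
p2,_=pose(0,.046)
hit=robot.move_linear(p2,max_speed=.03,max_force=5)
x=robot.read_position();rho=float(C[0]-HX-x[0]); print(hit,x,rho,(robot.read_force()-F0)@n,robot.read_time())
s,rho,log=orbit(0,rho,F0,.06)
print(log.round(1)); print(robot.read_time())
json.dump(dict(s=s,rho=rho,F0=list(F0)),open("st.json","w"))
for k in("top","scene"):
    c=cams.camera(k); a=rect(c,C,.066); cv2.imwrite(f"pics/o_{k}.png",a[:,:,::-1])
cv2.imwrite("pics/o1.png",cv2.resize(np.hstack([cv2.imread("pics/o_top.png"),cv2.imread("pics/o_scene.png")]),(800,400)))
E
```

```text
maxstep 0.010000000000000012 0
[-0.23  0.5   1.79 -0.    0.57 -1.8 ] [ 0.03  0.62  2.08 -0.    0.73 -1.54]
F0 [ 0.11969114 -0.15317047 -0.03587899] 0.00034579746422624085 [ 0.44288162 -0.0384402   0.04749655]
True [ 0.46296788 -0.03832867  0.04660705] 0.053532117983716765 0.05727973056764325 6.2917
[[ 5.  -0.3 -0.1 53.2]
 [10.   1.  -0.4 52.9]
 [15.   1.7  1.7 52.6]
 [20.   0.5 -0.3 52.3]
 [25.  -0.3 -0.  51.9]
 [30.   0.5 -0.4 51.6]
 [35.  -0.3 -0.4 51.2]
 [40.   0.3 -0.  50.9]
 [45.   0.3 -0.9 50.6]
 [50.   0.3 -0.1 50.2]
 [55.   0.3  0.  49.9]
 [60.  -0.3 -0.  49.5]]
9.2917
```

View pics/o1.png

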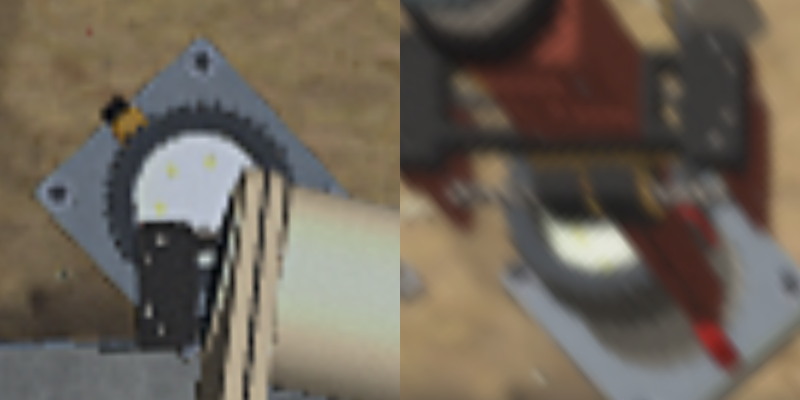

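The pictures show the fingers at the ring's near-right side, with the mark hardly moved (scene crop about (690,215)). Contact was lost at the corner, so I'll probe inward there with a guarded move.

Run:
```python
from h import *
d=json.load(open("st.json"));F0=np.array(d["F0"]);s=d["s"];rho=d["rho"]
p,n=pose(s,rho-.008); print(n)
hit=robot.move_linear(p,max_speed=.02,max_force=6)
x=robot.read_position();
rho=rho-.008+float((x-p)@n); F=robot.read_force()-F0
print(hit,x,rho,F,F@n,robot.read_time())
for i in range(4):
    rho-=.0004; robot.move_linear(pose(s,rho)[0],max_speed=.02); F=robot.read_force()-F0; print(rho,F@n,F.round(1),robot.read_position().round(4))
d.update(rho=rho);json.dump(d,open("st.json","w"));print(robot.read_time())
```

```text
[-0.65159502 -0.75856703  0.        ]
True [ 0.48417788 -0.08849922  0.04669439] 0.0488238929393719 [-0.87261112 -1.93198002  1.76823092] 2.0341253957651158 9.6417
0.0484238929393719 0.14187961856076006 [ 0.2 -0.4  0. ] [ 0.4851 -0.0886  0.047 ]
0.048023892939371905 3.0774173281559927 [-1.1 -3.1  1. ] [ 0.4851 -0.0885  0.047 ]
0.04762389293937191 4.994034114179204 [-3.1 -3.9  2.4] [ 0.4851 -0.0883  0.047 ]
0.04722389293937191 7.013597903296994 [-4.7 -5.2  3.8] [ 0.4849 -0.0881  0.0469]
10.6417
```

```bash
sed -i 's/HX,HY=.010,.0135/HX,HY=.0095,.006/; s/(fn-target)\*5e-5,-.0006,.0006/(fn-target)*1.2e-4,-.001,.001/; s/speed=.06,step=.005/speed=.08,step=.007/' h.py
cat > run.py <<'E'
import sys
from h import *
d=json.load(open("st.json"));F0=np.array(d["F0"])
s,rho,log=orbit(d["s"],d["rho"],F0,float(sys.argv[1]))
print(log.round(1).tolist()); print(robot.read_time(),robot.read_position())
d.update(s=s,rho=rho);json.dump(d,open("st.json","w"))
c=cams.camera("scene");t=cams.camera("top")
cv2.imwrite(sys.argv[2],cv2.resize(np.hstack([rect(t,C,.067),rect(c,C,.067)])[:,:,::-1],(800,400)))
for n,c in(("t",t),("s",c)):
    k,l,st,ce=cv2.connectedComponentsWithStats(red(c["color"]))
    for a,b in zip(st[1:],ce[1:]):
        w=ray(c,*b,.067)[:2]-C
        if np.hypot(*w)<.13 and a[4]>5: print(n,a[4],b.round(1),np.hypot(*w).round(3),np.degrees(np.arctan2(w[1],w[0])).round(1))
E
python3 - <<'E'
import json
d=json.load(open("st.json")); d.update(s=.006+.0465,rho=.0532); json.dump(d,open("st.json","w"))
E
python3 run.py .098 pics/o2.png
```

```text
[[59.5, 2.0, -1.1, 52.6], [66.5, 9.4, -1.3, 52.9], [73.5, 11.4, -0.8, 53.4], [80.5, 12.9, -0.9, 54.1], [87.5, 13.7, -0.5, 54.9], [94.5, 11.2, 0.8, 55.4], [101.5, 8.4, 0.9, 55.6], [108.5, 6.7, 1.8, 55.6], [115.5, 6.2, 2.7, 55.5], [122.5, 5.7, 2.0, 55.3], [129.5, 5.1, 0.6, 55.1], [136.5, 4.7, 0.2, 54.8], [143.5, 4.4, 2.1, 54.5], [150.5, 5.4, 0.6, 54.3]]
14.1417 [ 0.57400844 -0.08434519  0.04722523]
s 6 [278.  202.5] 0.044 5.7
s 17 [272.2 230.4] 0.102 -140.8
```

View pics/o2.png

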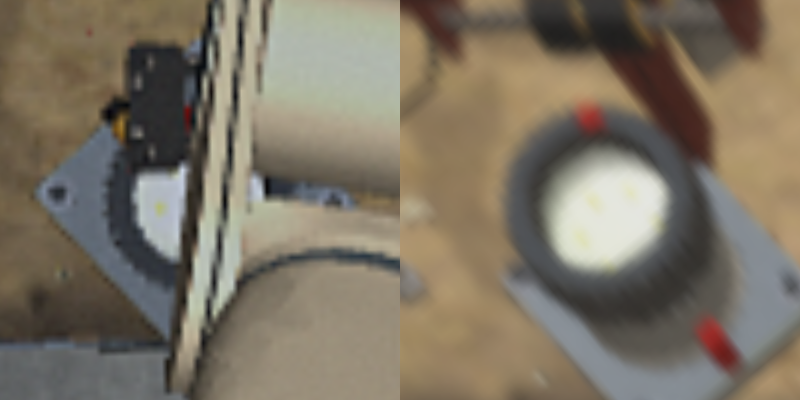

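The hand is at the far right. The mark has rolled to scene crop (590,118), about +6° or 2.5 rad, so there's almost no slip. Carrying on.

```bash
python3 run.py .294 pics/o3.png
```

```text
[[157.5, 5.9, 0.9, 54.2], [164.5, 6.7, 0.9, 54.1], [171.5, 7.8, 0.5, 54.2], [178.5, 7.4, 1.1, 54.3], [185.5, 8.7, 0.7, 54.5], [192.5, 9.0, 0.1, 54.7], [199.5, 8.2, 1.5, 54.9], [206.5, 8.2, 1.4, 55.0], [213.5, 8.1, 1.0, 55.1], [220.5, 7.8, 0.7, 55.2], [227.5, 7.9, 2.1, 55.4], [234.5, 7.2, 0.5, 55.4], [241.5, 6.6, 0.7, 55.3], [248.5, 4.6, -0.0, 55.1], [255.5, 5.5, 1.6, 54.9], [262.5, 6.2, 1.5, 54.8], [269.5, 7.3, 0.5, 54.8], [276.5, 9.6, 1.4, 55.1], [283.5, 10.2, 0.7, 55.5], [290.5, 9.3, 0.9, 55.8], [297.5, 7.9, 1.0, 55.9], [304.5, 8.3, 1.7, 56.0], [311.5, 7.2, 1.8, 56.1], [318.5, 4.8, 1.9, 55.8], [325.5, 5.4, 1.5, 55.6], [332.5, 2.8, -0.1, 55.1], [339.5, 1.7, -0.2, 54.5], [346.5, 1.1, -0.5, 53.8], [353.5, 0.3, -0.1, 53.0], [360.5, 0.7, 1.2, 52.2], [367.5, 2.4, 1.4, 51.6], [374.5, 5.3, 0.4, 51.4], [381.5, 7.8, 0.5, 51.5], [388.5, 7.4, 0.7, 51.6], [395.5, 8.5, -0.1, 51.8], [402.5, 8.5, 0.9, 51.9], [409.5, 8.9, 0.7, 52.2], [416.5, 9.3, 0.4, 52.5], [423.5, 8.4, 0.2, 52.6], [430.5, 9.7, 0.7, 52.9], [437.5, 10.9, 0.5, 53.4], [444.5, 9.8, 1.0, 53.8]]
24.7417 [ 0.47433719 -0.07917593  0.04669263]
t 14 [291.6 201.2] 0.046 -38.1
s 17 [272.2 230.4] 0.102 -140.8
```

```bash
python3 run.py .203 pics/o4.png
```

```text
[[451.5, 7.8, 0.3, 53.9], [458.5, 6.3, -2.3, 53.8], [465.5, 2.9, 2.3, 53.3], [472.5, 10.2, 0.2, 53.7], [479.5, 11.7, -0.6, 54.2], [486.5, 12.7, 0.2, 54.9], [493.5, 11.5, 0.1, 55.5], [500.5, 8.3, 1.3, 55.6], [507.5, 6.0, 0.6, 55.5], [514.5, 6.4, 2.2, 55.4], [521.5, 6.0, 2.1, 55.3], [528.5, 5.9, 1.4, 55.2], [535.5, 4.3, 0.8, 54.9], [542.5, 4.8, 1.7, 54.6], [549.5, 6.8, 1.1, 54.6], [556.5, 6.2, 1.4, 54.5], [563.5, 5.4, 1.8, 54.3], [570.5, 6.6, 0.6, 54.2], [577.5, 6.7, 0.2, 54.2], [584.5, 8.1, 0.9, 54.3], [591.5, 9.2, 0.6, 54.6], [598.5, 9.6, 1.7, 54.9], [605.5, 8.1, 1.7, 55.0], [612.5, 7.4, 1.6, 55.1], [619.5, 8.4, 1.2, 55.3], [626.5, 8.9, 1.0, 55.5], [633.5, 8.2, 1.0, 55.6], [640.5, 6.8, 0.3, 55.6], [647.5, 5.7, -0.7, 55.4]]
32.0917 [0.57763865 0.00592915 0.04739106]
s 12 [264.2 216.8] 0.045 -174.1
s 17 [272.2 230.4] 0.102 -140.8
```

View pics/o4.png

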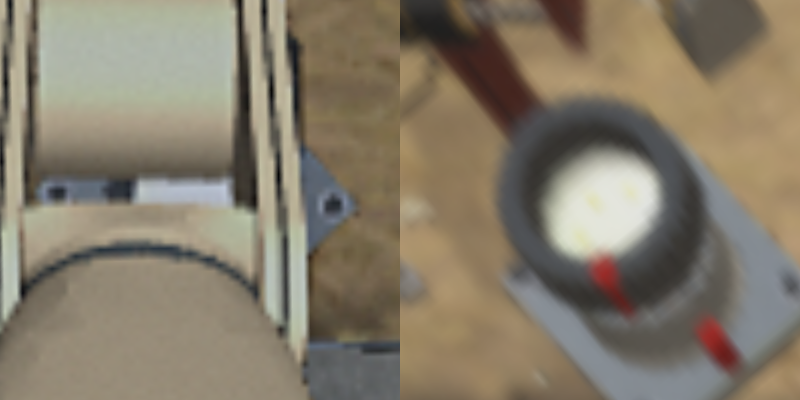

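The mark is at scene crop (612,285), just short of the pointer at (718,343), roughly 0.65 to 0.8 rad to go. I'll advance 35 mm, back off outward, lift and check from the top.

```bash
python3 run.py .035 pics/o5.png
python3 - <<'E'
from h import *
d=json.load(open("st.json"));p,n=pose(d["s"],d["rho"])
q=p+n*.025; robot.move_linear(q,max_speed=.08); robot.move_linear(q+[0,0,.12],max_speed=.2)
u=robot.read_position(); robot.move_linear([u[0],.30,u[2]+.03],max_speed=.25)
t=cams.camera("top");sc=cams.camera("scene")
for n,c in(("t",t),("s",sc)):
    k,l,st,ce=cv2.connectedComponentsWithStats(red(c["color"]))
    for a,b in zip(st[1:],ce[1:]):
        for z in (.032,.074):
            w=ray(c,*b,z)[:2]-C
            if np.hypot(*w)<.13 and a[4]>5: print(n,a[4],b.round(1),z,np.hypot(*w).round(4),np.degrees(np.arctan2(w[1],w[0])).round(1))
cv2.imwrite("pics/o6.png",cv2.resize(np.hstack([rect(t,C,.074),rect(sc,C,.074)])[:,:,::-1],(800,400)));print(robot.read_time())
E
```

```text
[[654.5, 2.5, 1.4, 54.9], [661.5, 4.6, 0.5, 54.6], [668.5, 8.1, 2.0, 54.7], [675.5, 8.5, 0.0, 54.9], [682.5, 9.9, 1.4, 55.3]]
33.4417 [0.54556589 0.02304108 0.04711378]
t 23 [294.3 223.1] 0.053 -132.8
s 12 [274.5 217.7] 0.042 -128.1
s 17 [272.2 230.4] 0.102 -140.8
t 26 [294.1 222.9] 0.032 0.0543 -131.6
t 26 [294.1 222.9] 0.074 0.0509 -133.3
s 9 [274.3 216.9] 0.032 0.0114 -45.5
s 9 [274.3 216.9] 0.074 0.046 -130.3
s 17 [272.2 230.4] 0.032 0.0658 -138.9
s 17 [272.2 230.4] 0.074 0.1092 -141.0
36.0333
```

View pics/o6.png

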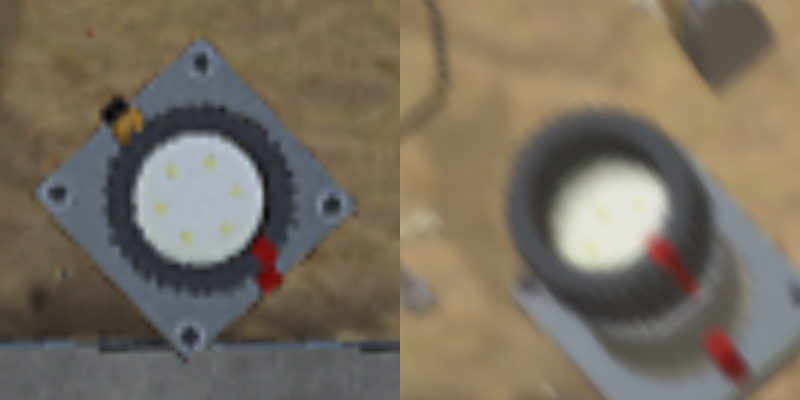

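In the top crop the mark at (263,248) all but meets the pointer at (268,278), looking slightly past it. I'll quantify using only the red pixels on the ring's top face.

Run:
```python
from h import *
t=cams.camera("top");sc=cams.camera("scene")
i=t["color"].max(2); m=(i<75).astype(np.uint8)
yy,xx=np.mgrid[:384,:512]; m[np.hypot(xx-283,yy-212)>19]=0
h=cv2.convexHull(np.argwhere(m)[:,::-1].astype(np.float32)); e=cv2.fitEllipse(h); c2=ray(t,*e[0],.074)[:2]; print("centre",c2,e[1])
for n,c in(("t",t),("s",sc)):
    a=red(rect(c,C,.074)); P=np.argwhere(a); g=np.linspace(.11,-.11,440); W=np.c_[g[P[:,0]],g[P[:,1]]]
    for cc in(C,c2):
        V=W+C-cc; r=np.hypot(*V.T); V=V[(r>.03)&(r<.053)]; w=V.mean(0); print(n,len(V),np.hypot(*w),np.degrees(np.arctan2(w[1],w[0])))
pt=ray(t,294.3,225.8,.032)[:2]
for cc in(C,c2): w=pt-cc;print("ptr",np.hypot(*w),np.degrees(np.arctan2(w[1],w[0])))
```

```text
centre [ 0.52438976 -0.04030567] (31.053037643432617, 34.02347183227539)
t 531 0.046102151547858634 -128.9859583217693
t 651 0.04473581984033072 -130.27788719672373
s 412 0.04652480067972136 -130.18762679869093
s 463 0.04456693464983199 -129.84207296659872
ptr 0.061806344258699616 -137.8056720045717
ptr 0.05896298855512864 -137.80034952780642
```

The mark is about 8° (0.14 rad) past the pointer. That is inside tolerance, but I'll roll it back about 7 mm to centre it.

Run:
```python
from h import *
d=json.load(open("st.json"));s=d["s"];p,n=pose(s,d["rho"]);q=p+n*.025
robot.move_linear(q+[0,0,.12],max_speed=.25); robot.move_linear(q,max_speed=.12); robot.wait(.2)
F0=robot.read_force(); rho=d["rho"]+.002
robot.move_linear(pose(s,rho)[0],max_speed=.06)
for i in range(12):
    fn=(robot.read_force()-F0)@n
    if fn>5: break
    rho-=.0004; robot.move_linear(pose(s,rho)[0],max_speed=.02)
print("touch",fn,rho)
for i in range(3):
    s-=.0025; p,n=pose(s,rho); robot.move_linear(p,max_speed=.03); fn=(robot.read_force()-F0)@n; rho+=float(np.clip((fn-7)*1.2e-4,-.001,.001)); print(fn)
q=p+n*.025; robot.move_linear(q,max_speed=.08); robot.move_linear(q+[0,0,.12],max_speed=.2)
u=robot.read_position(); robot.move_linear([u[0],.30,u[2]+.03],max_speed=.25)
t=cams.camera("top");sc=cams.camera("scene");g=np.linspace(.11,-.11,440)
for k,c in(("t",t),("s",sc)):
    P=np.argwhere(red(rect(c,C,.074))); V=np.c_[g[P[:,0]],g[P[:,1]]]; r=np.hypot(*V.T); w=V[(r>.03)&(r<.053)].mean(0); print(k,np.degrees(np.arctan2(w[1],w[0])))
cv2.imwrite("pics/o7.png",cv2.resize(t["color"][:,:,::-1],(800,600)));print(robot.read_time())
```

```text
touch 5.255410975690039 0.05606747063671989
5.230227128362677
5.333072571651839
5.479064636697029
t -137.70334107968594
s -139.79685126382253
43.1833
```

View pics/o7.png

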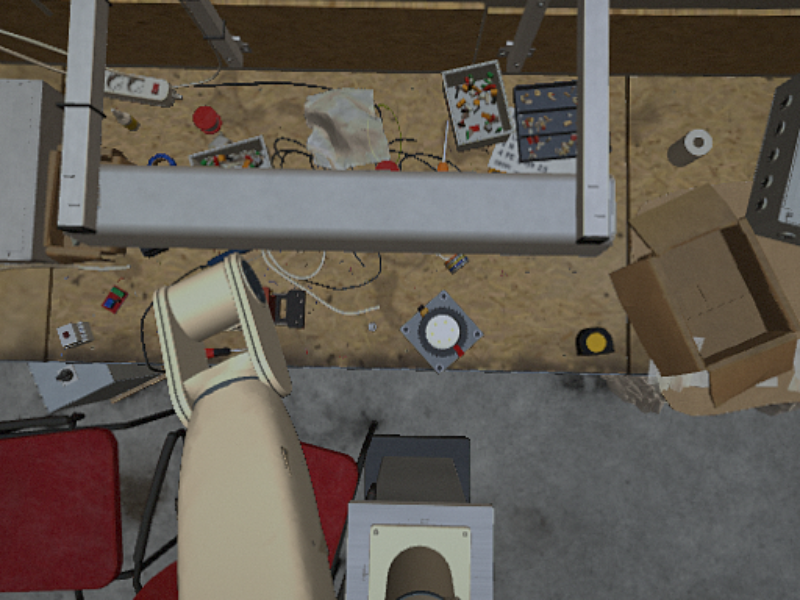

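The mark and pointer are in line at about (460,351). The bolt (372,327), terminal block and tape measure haven't moved, and the hand is clear.

```bash
python3 -c "
from station import order
print(order.hand_in())"
```

```text
the job is handed in; nothing more can be done
None
```

The ring was rolled past the first meeting to the second; it overran by about 0.14 rad, so I rolled it back, and the mark now measures within about 2° of the pointer, with the hand clear, no loose thing seen to have moved, and the job handed in at about 43 s (no verdict was returned).

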